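# Shut and lock the control box's access panel

## Task

Push the raised blue access panel of the grey control box fully shut, then set a fingertip in the slot of its orange quarter-turn fastener and turn it clockwise as far as it goes, so that the panel is locked. Only push with the fingers: grasp and lift nothing, never swing the panel further open, and leave the other things on the bench where they are.

Things in the scene. Friction and masses are not known exactly. Their poses are not given: they have to be found in the camera images.
- control_box: Grey open-topped control box, fixed, 280 (x) x 220 (y) x 95 mm tall. Origin: centre of its underside; x points from its front (towards the robot) to its hinge side, y left, z up. The blue panel, 276 x 216 x 6 mm, covers its top and is hinged along the far (+x) top edge: hinge line at x = +140, z = 95 mm in this frame.
- panel (a joint): Angle of the blue panel, rad: 0 fully shut (level, its top face 101 mm above the bench, hard stop), positive with its front edge raised (starts at 0.2 to 0.4). The hinge is stiff, so the panel stays where it is left; 1 to 5 N pressed down near the front edge closes it.
- press_point (a point): Point on the panel's top face, midway along its front edge and 21 mm in from it, 255 mm from the hinge line; moves with the panel. Round it lies a flat strip 67 mm deep (from the front edge back to the fastener's bezel) on which to press the panel down.
- fastener_axis (a point): Point on the fastener's turning axis at the top face of its head; moves with the panel (z: the panel's normal, x: to the hinge). Orange round head, 104 mm across, 22 mm above the panel, in a fixed black bezel ring (128 mm outside, same height). The axis is 145 mm from the hinge line, 131 mm from the panel's front edge.
- slot_end (a point): Point on the floor of the fastener's slot, 24 mm from the turning axis, in the half with the white pointer; turns with the head. The slot runs across the head through its axis: 84 mm long with round ends, 38 mm wide, 18 mm deep, with a dark floor ( 105 mm above the bench with the panel shut). This y axis runs along the slot, away from the pointer.
- fastener (a joint): Angle of the head, rad, growing clockwise from above: 0 unlocked (slot parallel to the front edge, pointer to the right, at the white mark), 1.57 locked (hard stop; pointer to the front, at the green mark). Starts at 0 to 0.5. Friction 0.12 N m (5 N at 24 mm from the axis); stays where left. Its cam then lies under a keeper; turned too early, it keeps the panel from closing.
- blue_can: Round blue can, 69 mm across, 87 mm tall; loose, a bystander to leave alone. Origin: centre of its underside.
- oil_can: Green oil can with a thin spout, 70 mm across, 160 mm tall; loose, a bystander to leave alone. Origin: centre of its underside.
- tape_measure: Yellow tape measure, 35 x 80 x 69 mm; loose, a bystander to leave alone. Origin: centre of its underside.
- hammer_1: Hammer with a wooden handle, lying, 294 x 104 x 29 mm; loose, a bystander to leave alone. Origin: centre of its underside.
- bolt_1: Steel bolt, lying, 100 mm long, 21 mm thick; loose, a bystander to leave alone. Origin: centre of its underside.
- nut_1: Steel nut, 24 x 27 x 12 mm; loose, a bystander to leave alone. Origin: centre of its underside.

How it is judged:
By the outcome, as a careful person would: the job done as asked, in the order asked, and still so for the second after the job is handed in, with the robot touching nothing.
It also fails if it takes over 48 s, if anything falls off the work surface, if the arm or the gripper's body presses on something with over 40 N, if the wrist force passes 120 N, or if a joint passes its speed limit or range.

## Robot

A 6-joint arm with a two-finger parallel gripper is mounted at the origin on a cart in front of the work surface, level with it; the furniture and walls round the work are solid. World frame = base frame: x ahead of the robot, y to its left, z up, the work surface at z = 0. Lengths are in m, angles in rad, forces in N, time in s.
With the tool pointing down it reaches from about 0.35 to 0.775 m from the base axis. Payload 7.3 kg.
Tool frame: the origin (TCP) lies at the centre of the arm's flange, where the gripper is bolted on; the fingertips stand 178 mm ahead of it and the grasp point (between the pads) lies robot.pinch_z ahead of it (robot.pinch_z is the distance from the TCP to the grasp point, in m); x points along the fingers, z is the direction in which the jaws open and shut, and the axes are right-handed (so a half turn about x gives the same grasp; the last joint's range is limited). The gripper opens to 92 mm and grips with 3 to 60 N. Pads are 19 mm wide; open, the fingers measure 130 mm over their backs; the gripper's body (75 mm by 190 mm) begins 47 mm behind the grasp point.
Start: joints at [-1.267, 0.342, 1.524, -0, 1.275, -0.146], TCP at [0.228, -0.473, 0.405] pointing down, gripper open.
Joint ranges: [-2.53, 2.53], [-0.77, 2.02], [0.04, 2.7], [-1, 4.14], [0.28, 2.66], [-3.11, 3.11]. Speed limits (rad/s): [2.57, 2.57, 3.14, 3.14, 3.14, 3.14].

## Interface

Orientations are given as [roll, pitch, yaw] about the fixed x, y, z axes, in that order (R = Rz(yaw) Ry(pitch) Rx(roll)).
In Python, from cell import robot gives the robot as it stands.
- The arm moves only by the shell command python3 -m jog 'ROWS' [FORCE]. ROWS is JSON, a list of rows, each an object of numbers: "fingers": the closure, from 0 (fully open) to 1 (shut); "x", "y", "z": the shift along the tool's x, y, z in cm; "spin": the turn about the tool's x in degrees. A call has 1 to 5 rows; each row is the pose to reach, as a shift and turn from the pose commanded when the call began, along the tool's axes at that moment; what a row does not reach only later rows make up. A row lasts 1/8 s, in which the tool goes at most 62.5 mm and 10.7 degrees, less where a joint would pass 70% of its speed; a pose out of reach is approached as far as the arm can. A call with a gripper value outside its range is refused whole. The fingers move at their own pace and stop on an object; FORCE is the grip in N (left out, the last holds). Time passes only in rows, so rows that repeat a pose let the fingers close. It gives the time, the measured TCP pose, the force and the opening at its end, in the units of the state.
- robot.observe(): the state, without advancing time (a new reading comes with each control period).
- robot.read_camera(name): name is "scene" or "top" or "wrist"; returns a dict with "color" (400x640x3 uint8, red, green, blue), "mtx" (3x3 intrinsics, pixels), "k1" (the pictures are not rectified: a ray, as slopes to the right and down, at radius r is drawn at 1 + k1 r^2 times it, then the intrinsics apply), "view" (4x4, takes a point from world to camera coordinates); the wrist camera has in their place "T_tool_cam" (4x4, takes a point from camera to tool coordinates, whose origin is the TCP and whose axes are the tool frame's). Camera axes: x right, y down, z forward; pixel columns grow to the right and rows downward; lengths in m; the calibration is good to about 2 mm. A picture is of the moment at which its call begins: read the wrist's pose just before it. There is no depth.
- robot.hand_in(): hands the job in, once; it reports no verdict.
Trained networks look in a picture, given as the dict that the camera call returned (one of the last four; its "shot" number tells which), for a name from the list of things; names that differ only in an ending like _2 or _b are one class to them, and where a whole thing is asked for, a point or a joint stands for the part that bears it (a point fixed in the world has none). Each returns a list of dicts, best first, with "conf" (0 to 1); they miss things now and then, are a little off and sometimes report something else, mostly with a low value. They report only what shows in the picture. A call takes as long as a camera call.
- robot.look_for(target, picture): "xy" ([column, row] in pixels, amid what is visible of it).
The state is a dict: "time": time; "qpos": joint angles; "qvel": joint speeds; "joint_efforts": joint torques, N m; "tool_pos": TCP position; "tool_rot": TCP orientation; "contact_force": force on the tool from outside, world axes, zero at the start; "torque": the same for the moment, N m; "opening": finger opening in m.
Only numpy, scipy, OpenCV 4.12 (cv2) and the standard library are available. Lean on these libraries where they do the work, as an engineer would, in place of code of your own. Each camera call takes 0.05 s, during which the arm holds its last target. There are 200 camera calls.

## Working session

There is one attempt and no reset: what is moved stays moved. The work goes in short steps, Python scripts to look and compute and a shell command to move; the robot and the scene stay as the last step left them, time stands still between calls to the robot, and variables do not carry over. Pictures are saved under pics/ and viewed, on a budget of 10 in all, crops included, one or two more only if the job needs it, and the job is handed in when it is done.

```bash
mkdir -p pics; ls; cat > h.py <<'E'
import numpy as np, cv2, json
from cell import robot
from scipy.spatial.transform import Rotation as R
def save(p,n): cv2.imwrite('pics/'+n+'.png',p['color'][:,:,::-1])
def T_tool(o=None):
    o=o or robot.observe(); T=np.eye(4); T[:3,:3]=R.from_euler('xyz',o['tool_rot']).as_matrix(); T[:3,3]=o['tool_pos']; return T
def ray(p,xy,Tt=None):
    m=np.array(p['mtx']); s=np.array([(xy[0]-m[0,2])/m[0,0],(xy[1]-m[1,2])/m[1,1]]); u=s.copy()
    for _ in range(20): u=s/(1+p['k1']*(u@u))
    C=np.linalg.inv(np.array(p['view'])) if 'view' in p else Tt@np.array(p['T_tool_cam'])
    return C[:3,3],C[:3,:3]@np.array([*u,1.])
def at_z(p,xy,z,Tt=None):
    o,d=ray(p,xy,Tt); return o+d*(z-o[2])/d[2]
def proj(p,P,Tt=None):
    V=np.array(p['view']) if 'view' in p else np.linalg.inv(Tt@np.array(p['T_tool_cam']))
    c=V[:3,:3]@np.array(P)+V[:3,3]; u=c[:2]/c[2]; u=u*(1+p['k1']*(u@u)); m=np.array(p['mtx'])
    return np.array([m[0,0]*u[0]+m[0,2],m[1,1]*u[1]+m[1,2]])
E
python3 - <<'E'
from h import *
o=robot.observe();print(o, robot.pinch_z)
print(T_tool(o).round(3))
for c in('scene','top'):
    p=robot.read_camera(c);save(p,c+'0')
    print(c,np.linalg.inv(p['view'])[:3,3])
    for t in('control_box','panel','press_point','fastener_axis','slot_end','fastener','oil_can','blue_can','hammer_1'):
        r=robot.look_for(t,p); print(t,[(np.round(q['xy'],1),round(q['conf'],2)) for q in r[:2]])
E
```

```text
pics
{'time': 0.0, 'qpos': array([-1.26701832e+00,  3.42721499e-01,  1.52502387e+00,  1.72206469e-05,
        1.27540947e+00, -1.46007645e-01]), 'qvel': array([6.53524032e-05, 5.10965377e-04, 7.16462071e-05, 4.79536533e-04,
       1.67637192e-04, 1.04942650e-03]), 'joint_efforts': array([-2.78480002e-03, -4.31240165e+01, -2.44228703e+01,  7.15701445e-02,
        5.59077621e-02, -1.13612714e-04]), 'tool_pos': array([ 0.22823215, -0.47264091,  0.404043  ]), 'tool_rot': array([2.98504446, 1.56923405, 1.86402876]), 'contact_force': array([-0.26962386,  0.06021283,  0.11097534]), 'torque': array([-0.02871709, -0.03894935,  0.02436024]), 'opening': 0.09201541698962788} 0.1592
[[-0.     0.901  0.435  0.228]
 [ 0.001  0.435 -0.901 -0.473]
 [-1.     0.    -0.002  0.404]
 [ 0.     0.     0.     1.   ]]
scene [-0.47490476 -0.70713631  0.91576075]
control_box [(array([325.7, 223.1]), 0.81)]
panel [(array([325.7, 201.9]), 0.56)]
press_point [(array([326.8, 202.1]), 0.58)]
fastener_axis [(array([323.7, 199. ]), 0.64)]
slot_end [(array([317.6, 195. ]), 0.74)]
fastener [(array([315.9, 194.4]), 0.8), (array([442.2, 268.2]), 0.65)]
oil_can [(array([444.9, 267.9]), 0.68)]
blue_can [(array([415.8, 287.3]), 0.85)]
hammer_1 [(array([218.2, 194.6]), 0.93)]
top [0.52046216 0.19649367 1.25968924]
control_box [(array([317.9, 219.3]), 0.66)]
panel [(array([320.3, 221.5]), 0.84)]
press_point [(array([452.8, 235.6]), 0.16)]
fastener_axis [(array([320.3, 217.6]), 0.72)]
slot_end [(array([318.9, 219.9]), 0.75)]
fastener [(array([321.6, 221.1]), 0.84)]
oil_can [(array([447.9, 199. ]), 0.97)]
blue_can [(array([450. , 235.5]), 0.55)]
hammer_1 [(array([194.7, 227.1]), 0.8), (array([452.5, 235. ]), 0.23)]
```

```bash
python3 -c "
import cv2
a=cv2.imread('pics/scene0.png');cv2.imwrite('pics/s1.png',cv2.resize(a,(800,500)))
b=cv2.imread('pics/top0.png')[100:340,150:490];cv2.imwrite('pics/t1.png',cv2.resize(b,None,fx=2.35,fy=2.35,interpolation=2))"
```

```text
(no output)
```

View pics/s1.png

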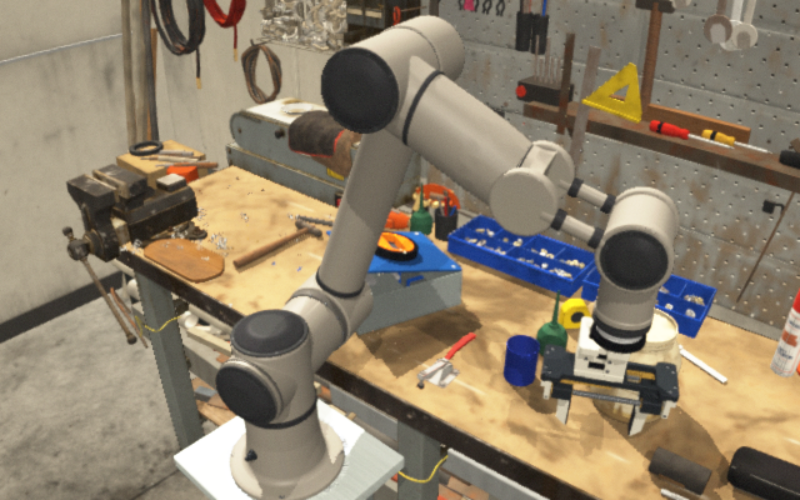

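View pics/t1.png

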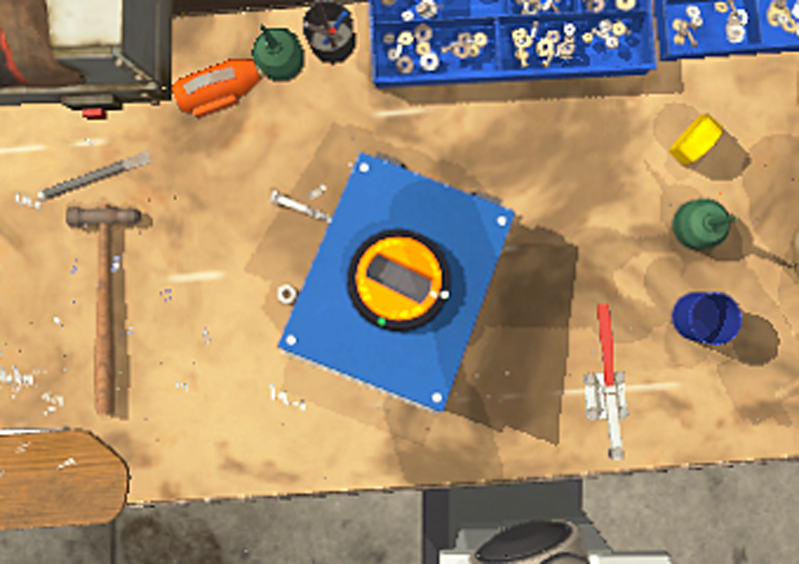

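The scene view shows the box left of the arm with its front edge raised. In the top crop the blue panel's corners are at about (362,155), (515,212), (441,410) and (279,348), and the head is at (400,279) with its pointer on the right by the white mark. I'll fit the pose to these.

```bash
cat >> h.py <<'E'
def panel_pt(q,d,w,h):  # d from hinge toward front, w left, h above hinge line along panel normal
    x,y,yaw,a=q; c,s=np.cos(a),np.sin(a)
    b=np.array([.14-d*c-h*s*-1*-1*(-1)*0+ (h*s), w, .095+d*s+h*c])
    return np.array([x+np.cos(yaw)*b[0]-np.sin(yaw)*b[1], y+np.sin(yaw)*b[0]+np.cos(yaw)*b[1], b[2]])
E
sed -i 's/-h\*s\*-1\*-1\*(-1)\*0+ (h\*s)/+h*s/' h.py
python3 - <<'E'
from h import *
from scipy.optimize import least_squares
p=robot.read_camera('top'); im=p['color']
hsv=cv2.cvtColor(im,cv2.COLOR_RGB2HSV)
m=cv2.inRange(hsv,(100,120,90),(118,255,255)); m[:165]=0; m[280:]=0; m[:,:260]=0; m[:,385:]=0
n,l,s,c=cv2.connectedComponentsWithStats(m); k=1+np.argmax(s[1:,4]); 
h=cv2.convexHull(np.argwhere(l==k)[:,::-1].astype(np.int32))
ap=cv2.approxPolyDP(h,6,True)[:,0]; print(ap)
C=np.array([(362,155),(515,212),(441,410),(279,348)])/2.35+[150,100]
print(C)
ds=[(0,.108),(0,-.108),(.276,-.108),(.276,.108)]
CA=np.array([ap[np.argmin(np.linalg.norm(ap-c,axis=1))]for c in C])+0.
om=cv2.inRange(hsv,(8,150,150),(24,255,255)); om[:190]=0;om[260:]=0;om[:,:290]=0;om[:,:][:,350:]=0
oh=np.argwhere(om)[:,::-1]; e=cv2.fitEllipse(cv2.convexHull(oh.astype(np.int32))); print('head',e)
for K in (C,CA):
  def f(q): return np.concatenate([proj(p,panel_pt(q,d,w,.006))-k for (d,w),k in zip(ds,K)]+[proj(p,panel_pt(q,.145,0,.028))-e[0]])
  r=least_squares(f,[.5,.15,-.3,.3]); q=r.x; print(q.round(4),r.fun.round(1))
np.save('q.npy',q)
print('front edge',panel_pt(q,.276,0,.006),'press',panel_pt(q,.255,0,.006),'shut',panel_pt([*q[:3],0],.255,0,.006),'axis shut',panel_pt([*q[:3],0],.145,0,.028))
# slot dir
dk=cv2.inRange(hsv,(0,0,0),(255,130,140)); hm=np.zeros_like(dk); cv2.circle(hm,tuple(int(round(v))for v in e[0]),14,255,-1); dk&=hm
print(dk.astype(bool).sum(), cv2.minAreaRect(np.argwhere(dk)[:,::-1].astype(np.int32)))
E
```

```text
[[368 190]
 [338 274]
 [269 247]
 [304 165]]
[[304.04255319 165.95744681]
 [369.14893617 190.21276596]
 [337.65957447 274.46808511]
 [268.72340426 248.08510638]]
head ((319.215087890625, 218.0706787109375), (35.39269256591797, 36.435733795166016), 110.37892150878906)
[ 0.5239  0.217  -0.3672  0.2438] [-0.8 -1.5  0.4 -0.3  0.7  1.4 -1.  -0.1  0.6  0.4]
[ 0.5254  0.2174 -0.3662  0.247 ] [-0.9 -1.   1.4 -0.7  0.3  1.3 -1.4  0.4  0.5 -0.2]
front edge [0.40763652 0.26255283 0.1682899 ] press [0.42664898 0.25526097 0.16315616] shut [0.41805547 0.25855685 0.101     ] axis shut [0.52076077 0.21916622 0.123     ]
275 ((319.2000427246094, 218.1000213623047), (27.280027389526367, 9.838698387145996), 26.56505012512207)
```

```bash
cat >> h.py <<'E'
def go(P,jaw=None,Tt=None):
    T=T_tool() if Tt is None else Tt; d=T[:3,:3].T@(np.array(P)-T[:3,3])*100
    a=np.degrees(np.arctan2(T[1,2],T[0,2])); print('cm',d.round(2),'spin',None if jaw is None else round(-((jaw-a+180)%360-180),1))
E
python3 -m jog '[{"y":33,"z":-25,"spin":-50,"fingers":1},{"y":33,"z":-25,"spin":-50,"fingers":1},{"y":33,"z":-25,"spin":-50,"fingers":1},{"y":33,"z":-25,"spin":-50,"fingers":1},{"y":33,"z":-25,"spin":-50,"fingers":1}]' 20
python3 -c "
from h import *
go([.418,.2586,.404],69)"
```

```text
cm [  0.07  48.88 -57.61] spin -133.2$[0]: bad value
```

```bash
python3 -m jog '[{"fingers":1,"x":0,"y":6,"z":-3,"spin":-10},{"fingers":1,"x":0,"y":10,"z":-7,"spin":-20},{"fingers":1,"x":0,"y":14,"z":-11,"spin":-30},{"fingers":1,"x":0,"y":18,"z":-15,"spin":-40},{"fingers":1,"x":0,"y":22,"z":-19,"spin":-50}]' 20; echo; python3 -m jog --help | head -20
```

```text
time: 1.68
tool_pos: [0.344, -0.2043, 0.4049]
tool_rot: [-0.4, 1.57, -0.643]
contact_force: [0.8, -0.5, 0.8]
opening: 0.0463
invalid input: not JSON, or not a number
```

```bash
python3 -c "
from h import *
print(T_tool().round(3));go([.42,.0,.404]);go([.418,.2586,.404],69)"
```

```text
[[ 0.001  0.241  0.971  0.344]
 [-0.001  0.971 -0.241 -0.204]
 [-1.    -0.     0.001  0.405]
 [ 0.     0.     0.     1.   ]]
cm [ 0.09 21.66  2.45] spin None
cm [ 0.07 46.71 -3.96] spin -82.9
```

```bash
python3 -m jog '[{"fingers":1,"x":0,"y":6,"z":0,"spin":-10},{"fingers":1,"x":0,"y":12,"z":0,"spin":-20},{"fingers":1,"x":0,"y":18,"z":0,"spin":-30},{"fingers":1,"x":0,"y":24,"z":-1,"spin":-40},{"fingers":1,"x":0,"y":30,"z":-2,"spin":-50}]'; python3 -c "
from h import *
go([.418,.2586,.404],69)"
```

```text
time: 2.3
tool_pos: [0.398, 0.0917, 0.405]
tool_rot: [-0.796, 1.57, -0.166]
contact_force: [1.7, -0.9, 0.7]
opening: 0.001
cm [ 0.1  12.31 11.45] spin -32.9
```

```bash
python3 -m jog '[{"fingers":1,"x":0,"y":4,"z":4,"spin":-10},{"fingers":1,"x":0,"y":8,"z":8,"spin":-20},{"fingers":1,"x":0,"y":12.3,"z":11.4,"spin":-30},{"fingers":1,"x":0,"y":12.3,"z":11.4,"spin":-33},{"fingers":1,"x":0,"y":12.3,"z":11.4,"spin":-33}]'; python3 - <<'E'
from h import *
o=robot.observe();T=T_tool(o);p=robot.read_camera('wrist');save(p,'w1');go([.418,.2586,.404],69)
q=np.load('q.npy');print(o['qpos'].round(2),o['contact_force'])
for n,a in(('press',(.255,0,.006)),('axis',(.145,0,.028)),('fe',(.276,0,.006))):print(n,proj(p,panel_pt(q,*a),T))
for t in('press_point','fastener_axis','slot_end'):print(t,[(np.round(r['xy']),round(r['conf'],2))for r in robot.look_for(t,p)[:2]])
E
```

```text
time: 2.92
tool_pos: [0.4185, 0.2567, 0.4045]
tool_rot: [2.769, 1.57, -2.313]
contact_force: [-0.3, -1.0, -0.7]
opening: 0.0
cm [0.06 0.15 0.21] spin -0.3
[ 0.39  0.28  1.61 -0.    1.25 -0.81] [-0.32356333 -1.0159443  -0.69248229]
press [323.93560434 228.19869026]
axis [324.12444081 356.50273829]
fe [323.90870199 201.99796343]
press_point [(array([333., 227.]), 0.97)]
fastener_axis [(array([330., 226.]), 0.97)]
slot_end [(array([322., 339.]), 0.52), (array([330., 207.]), 0.19)]
```

View pics/w1.png

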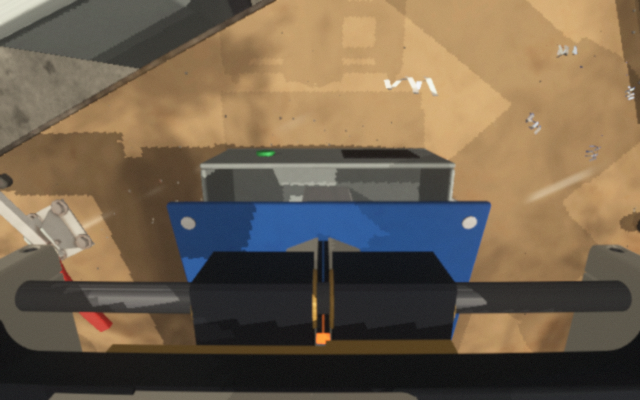

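The front edge is at row 202, as the model predicts, and spans columns 168–491, so it sits about 3 mm to one side. That's good enough to press.

```bash
python3 -m jog '[{"fingers":1,"x":4,"y":0.1,"z":0.2,"spin":0},{"fingers":1,"x":6,"y":0.1,"z":0.2,"spin":0},{"fingers":1,"x":7.5,"y":0.1,"z":0.2,"spin":0},{"fingers":1,"x":8.5,"y":0.1,"z":0.2,"spin":0},{"fingers":1,"x":9.5,"y":0.1,"z":0.2,"spin":0}]'
python3 -m jog '[{"fingers":1,"x":1,"y":0,"z":0,"spin":0},{"fingers":1,"x":2,"y":0,"z":0,"spin":0},{"fingers":1,"x":2.6,"y":0,"z":0,"spin":0},{"fingers":1,"x":2.8,"y":0,"z":0,"spin":0},{"fingers":1,"x":2.8,"y":0,"z":0,"spin":0}]'
```

```text
time: 3.75
tool_pos: [0.4187, 0.2581, 0.3096]
tool_rot: [-0.868, 1.57, 0.331]
contact_force: [-0.6, 0.0, 0.9]
opening: 0.0006
time: 4.38
tool_pos: [0.4186, 0.2584, 0.2816]
tool_rot: [-2.359, 1.571, -1.159]
contact_force: [0.5, -0.2, 0.6]
opening: 0.0006
```

```bash
python3 -m jog '[{"fingers":1,"x":0.2,"y":0,"z":0,"spin":0},{"fingers":1,"x":0.4,"y":0,"z":0,"spin":0},{"fingers":1,"x":0.5,"y":0,"z":0,"spin":0}]'; python3 - <<'E'
from h import *
p=robot.read_camera('scene');save(p,'s2');cv2.imwrite('pics/s2c.png',cv2.resize(p['color'][150:290,240:420,::-1],None,fx=4,fy=4))
E
```

```text
time: 4.75
tool_pos: [0.4186, 0.2584, 0.279]
tool_rot: [-0.918, 1.569, 0.282]
contact_force: [-8.3, -3.0, 27.9]
opening: 0.0004
```

View pics/s2c.png

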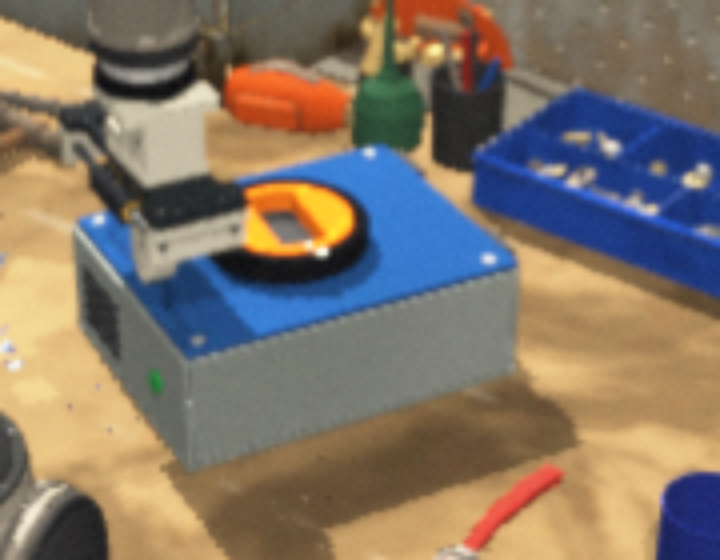

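The panel is flush with the box: tip height is 101 mm and the force is 28 N, at the hard stop. The slot is visible, nearly parallel to the front edge, with the pointer right. Next I lift off and measure the fastener.

```bash
python3 -m jog '[{"fingers":1,"x":-4,"y":0,"z":0,"spin":0},{"fingers":1,"x":-8,"y":0,"z":0,"spin":0},{"fingers":1,"x":-10,"y":0,"z":0,"spin":0},{"fingers":1,"x":-10,"y":0,"z":0,"spin":0}]'; python3 - <<'E'
from h import *
print(T_tool().round(3))
p=robot.read_camera('top');save(p,'t2');cv2.imwrite('pics/t2c.png',cv2.resize(p['color'][150:300,240:400,::-1],None,fx=4,fy=4,interpolation=cv2.INTER_CUBIC))
q=np.load('q.npy');q[3]=0
print([(proj(p,panel_pt(q,*a))-[240,150])*4 for a in((.145,0,.028),(.276,.108,.006),(.276,-.108,.006),(0,.108,.006),(0,-.108,.006))])
E
```

```text
time: 5.3
tool_pos: [0.4187, 0.2584, 0.378]
tool_rot: [-0.835, 1.567, 0.365]
contact_force: [0.6, 0.3, -1.0]
opening: 0.0004
[[ 0.003 -0.932  0.362  0.419]
 [ 0.001  0.362  0.932  0.258]
 [-1.    -0.003  0.002  0.378]
 [ 0.     0.     0.     1.   ]]
[array([314.34518807, 286.17547008]), array([119.31684964, 395.86941643]), array([385.83827003, 500.86264086]), array([251.79310699,  57.65101811]), array([516.81251569, 159.167013  ])]
```

View pics/t2c.png

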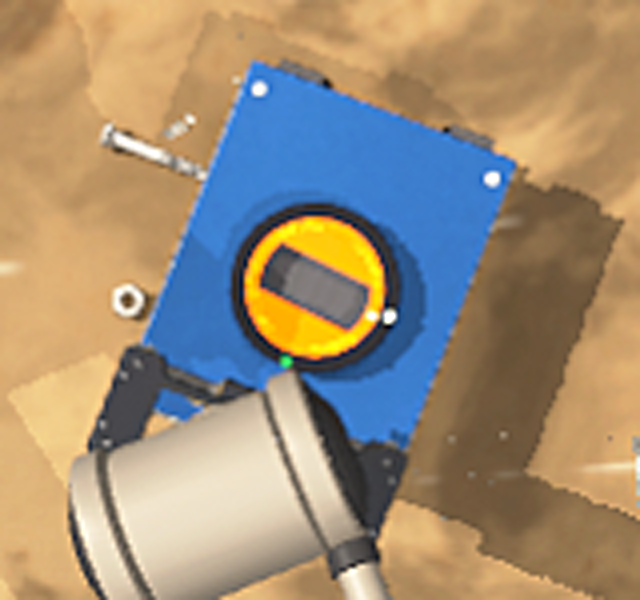

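The orange head centre is at (315,287) in the crop and the model predicted (314,286). The slot and pointer are about 6° clockwise of the white mark. I'll move over the axis, align the jaws to the slot and set both fingertips about 24 mm apart.

```bash
python3 -c "
from h import *
go([.520,.2183,.328],63.5)"
```

```text
cm [  4.87 -10.91  -0.05] spin 5.3
```

```bash
python3 -m jog '[{"fingers":0.74,"x":0,"y":-5,"z":0,"spin":5},{"fingers":0.74,"x":0,"y":-10.9,"z":-0.1,"spin":5.3},{"fingers":0.74,"x":3,"y":-10.9,"z":-0.1,"spin":5.3},{"fingers":0.74,"x":4.9,"y":-10.9,"z":-0.1,"spin":5.3},{"fingers":0.74,"x":4.9,"y":-10.9,"z":-0.1,"spin":5.3}]'; python3 - <<'E'
from h import *
o=robot.observe();T=T_tool(o);p=robot.read_camera('wrist');save(p,'w2');go([.52,.2183,.288],63.5)
print(proj(p,[.52,.2183,.123],T),proj(p,T[:3,3]+T[:3,:3]@[.178,0,0],T))
p=robot.read_camera('scene');cv2.imwrite('pics/s3c.png',cv2.resize(p['color'][160:250,270:370,::-1],None,fx=6,fy=6,interpolation=cv2.INTER_CUBIC))
E
```

```text
time: 5.98
tool_pos: [0.5192, 0.2176, 0.3247]
tool_rot: [2.309, 1.565, -2.867]
contact_force: [-0.1, 0.0, 0.6]
opening: 0.0241
cm [ 3.82 -0.03  0.07] spin -0.0
[324.40008914 241.9480274 ] [321.04073307 258.02740234]
```

View pics/w2.png

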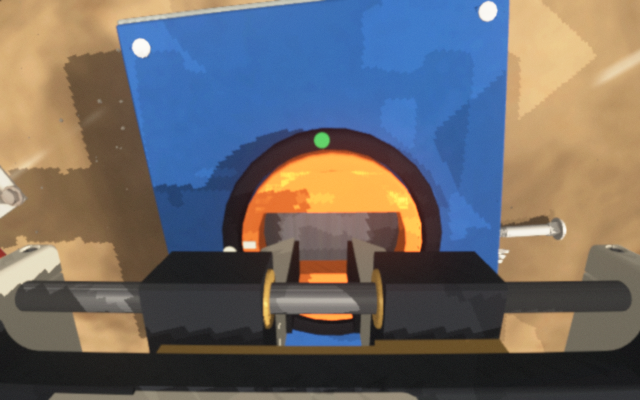

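View pics/s3c.png

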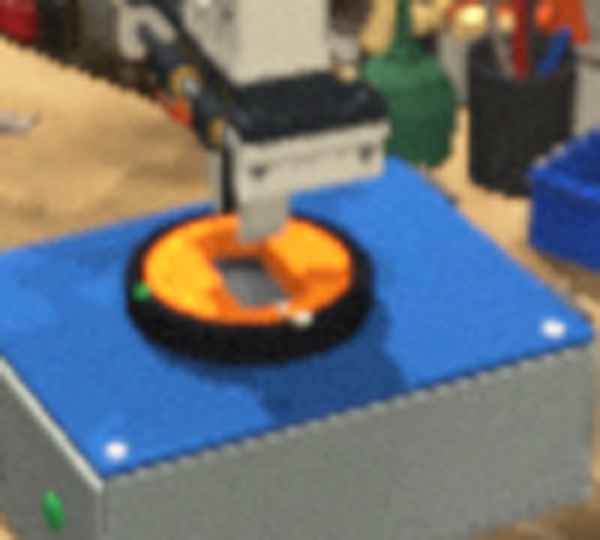

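```bash
python3 - <<'E'
from h import *
T=T_tool();p=robot.read_camera('wrist')
a=np.radians(63.5);u=np.array([np.cos(a),np.sin(a),0]);f=np.array([-np.sin(a),np.cos(a),0])
f=np.array([-u[1],u[0],0]) 
for nm,c in(('top',[.52,.2183,0]),('shift',np.array([.52,.2183,0])+.004*u)):
  c=np.array(c)
  P=lambda z,du,df:proj(p,c+[0,0,z]+du*u+df*f,T).round(1)
  print(nm,'bezel front',P(.123,0,.064),'head front',P(.123,0,.052),'slot edge top',P(.123,0,.019),'floor edge',P(.105,0,.019),'floor ends',P(.105,.042,.0),P(.105,-.042,0.),'bezel sides',P(.123,.064,0),P(.123,-.064,0))
E
```

```text
top bezel front [322.1 125.7] head front [322.1 148.5] slot edge top [322.1 207.1] floor edge [322.2 198.4] floor ends [388.8 227.4] [255.6 227.3] bezel sides [432.2 238.4] [212.1 238.2]
shift bezel front [329.7 125.7] head front [329.6 148.5] slot edge top [329.2 207.1] floor edge [328.7 198.4] floor ends [395.2 227.4] [261.9 227.3] bezel sides [439.  238.4] [218.9 238.2]
```

Seen in the wrist view, the slot edge lies level with the jaws, and the head centre is about 4 mm to image-right of the tool (column 331 against 324). I'll shift by that and go in.

```bash
python3 -m jog '[{"fingers":0.74,"x":1,"y":-0.1,"z":0.35,"spin":0},{"fingers":0.74,"x":2,"y":-0.1,"z":0.35,"spin":0},{"fingers":0.74,"x":3,"y":-0.1,"z":0.35,"spin":0},{"fingers":0.74,"x":4,"y":-0.1,"z":0.35,"spin":0},{"fingers":0.74,"x":4,"y":-0.1,"z":0.35,"spin":0}]'; python3 -m jog '[{"fingers":0.74,"x":0,"y":0,"z":0,"spin":10},{"fingers":0.74,"x":0,"y":0,"z":0,"spin":20},{"fingers":0.74,"x":0,"y":0,"z":0,"spin":25}]';python3 -c "
from h import *
o=robot.observe();print(o['tool_pos'],o['contact_force'],o['torque'],o['qpos'][5])"
```

```text
time: 6.75
tool_pos: [0.522, 0.2205, 0.2866]
tool_rot: [2.342, 1.569, -2.833]
contact_force: [-0.5, -0.7, 0.4]
opening: 0.0236
time: 7.12
tool_pos: [0.5223, 0.2206, 0.288]
tool_rot: [-0.696, 1.57, -0.028]
contact_force: [0.1, -0.5, 0.5]
opening: 0.024
[0.52234276 0.22064882 0.28803059] [ 0.14354146 -0.54668398  0.52795331] [ 0.00934809 -0.11012404  0.08071495] -0.4032307824493636
```

```bash
python3 -m jog '[{"fingers":0.74,"x":0,"y":0,"z":0,"spin":10},{"fingers":0.74,"x":0,"y":0,"z":0,"spin":20},{"fingers":0.74,"x":0,"y":0,"z":0,"spin":30},{"fingers":0.74,"x":0,"y":0,"z":0,"spin":40},{"fingers":0.74,"x":0,"y":0,"z":0,"spin":50}]';python3 - <<'E'
from h import *
o=robot.observe();print(o['tool_pos'],o['contact_force'],o['torque'],o['qpos'][5])
p=robot.read_camera('scene');cv2.imwrite('pics/s4c.png',cv2.resize(p['color'][160:250,270:370,::-1],None,fx=6,fy=6,interpolation=cv2.INTER_CUBIC))
E
```

```text
time: 7.75
tool_pos: [0.5223, 0.2206, 0.288]
tool_rot: [0.144, 1.57, -0.062]
contact_force: [1.1, -0.2, 0.6]
opening: 0.0237
[0.52233741 0.22063769 0.28804742] [ 1.09429959 -0.21051949  0.58255686] [-0.0047085  -0.03248542  0.13695365] 0.4713199121342636
```

View pics/s4c.png

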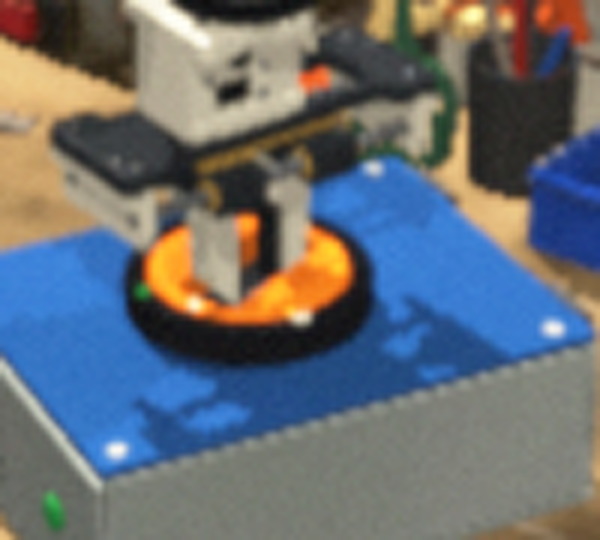

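The head is turning with the fingers: its pointer is at (195,303), part way to the green mark at (142,292).

```bash
python3 -m jog '[{"fingers":0.74,"x":0,"y":0,"z":0,"spin":8},{"fingers":0.74,"x":0,"y":0,"z":0,"spin":16},{"fingers":0.74,"x":0,"y":0,"z":0,"spin":22},{"fingers":0.74,"x":0,"y":0,"z":0,"spin":26},{"fingers":0.74,"x":0,"y":0,"z":0,"spin":26}]';python3 -c "
from h import *
o=robot.observe();print(o['contact_force'],o['torque'],o['qpos'][5])"
python3 -m jog '[{"fingers":0.74,"x":0,"y":0,"z":0,"spin":3},{"fingers":0.74,"x":0,"y":0,"z":0,"spin":6}]';python3 -c "
from h import *
o=robot.observe();print(o['contact_force'],o['torque'],o['qpos'][5])"
```

```text
time: 8.43
tool_pos: [0.5223, 0.2206, 0.288]
tool_rot: [0.686, 1.57, 0.034]
contact_force: [0.7, -0.7, 0.9]
opening: 0.0237
[ 0.74464516 -0.68957827  0.87452364] [-0.04434876  0.00480921  0.10085281] 0.916871164056899
time: 8.68
tool_pos: [0.5223, 0.2206, 0.288]
tool_rot: [0.496, 1.57, -0.262]
contact_force: [0.6, -0.8, 1.5]
opening: 0.0237
[ 0.64973099 -0.78298706  1.54495545] [ 0.00969787 -0.06454193  0.62026278] 1.0220749465524355
```

```bash
python3 -m jog '[{"fingers":0.74,"x":0,"y":0,"z":0,"spin":2},{"fingers":0.74,"x":0,"y":0,"z":0,"spin":4},{"fingers":0.74,"x":0,"y":0,"z":0,"spin":4}]';python3 -c "
from h import *
o=robot.observe();print(o['contact_force'],o['torque'],o['qpos'][5])"
```

```text
time: 9.05
tool_pos: [0.5222, 0.2208, 0.2884]
tool_rot: [0.307, 1.57, -0.52]
contact_force: [-1.0, -1.1, 5.9]
opening: 0.0239
[-1.01401285 -1.12142027  5.86920085] [-0.17411275  0.23345868  1.63145223] 1.0925953347670123
```

The moment rose to 1.6 N m, which means the stop is reached. I'll unload it by turning back inside the slot play, lift out and check.

```bash
python3 -m jog '[{"fingers":0.74,"x":0,"y":0,"z":0,"spin":-8},{"fingers":0.74,"x":0,"y":0,"z":0,"spin":-18},{"fingers":0.74,"x":-2,"y":0,"z":0,"spin":-18},{"fingers":0.74,"x":-7,"y":0,"z":0,"spin":-18},{"fingers":0.74,"x":-12,"y":0,"z":0,"spin":-18}]';python3 -c "
from h import *
go([.35,.17,.41])"
```

```text
time: 9.68
tool_pos: [0.5222, 0.2206, 0.4085]
tool_rot: [-2.736, 1.569, 3.031]
contact_force: [0.4, -0.1, -0.1]
opening: 0.024
cm [ -0.13 -12.9  -12.47] spin None
```

```bash
python3 -m jog '[{"fingers":0.74,"x":0,"y":-4,"z":-4,"spin":0},{"fingers":0.74,"x":0,"y":-8,"z":-8,"spin":0},{"fingers":0.74,"x":0,"y":-12,"z":-12,"spin":0},{"fingers":0.74,"x":0,"y":-12,"z":-12,"spin":0},{"fingers":0.74,"x":0,"y":-12,"z":-12,"spin":0}]';python3 - <<'E'
from h import *
p=robot.read_camera('top');cv2.imwrite('pics/t3c.png',cv2.resize(p['color'][150:300,240:400,::-1],None,fx=4,fy=4,interpolation=cv2.INTER_CUBIC))
E
```

```text
time: 10.3
tool_pos: [0.3592, 0.1755, 0.4082]
tool_rot: [0.908, 1.569, 0.392]
contact_force: [-0.0, -0.6, -0.2]
opening: 0.0237
```

View pics/t3c.png

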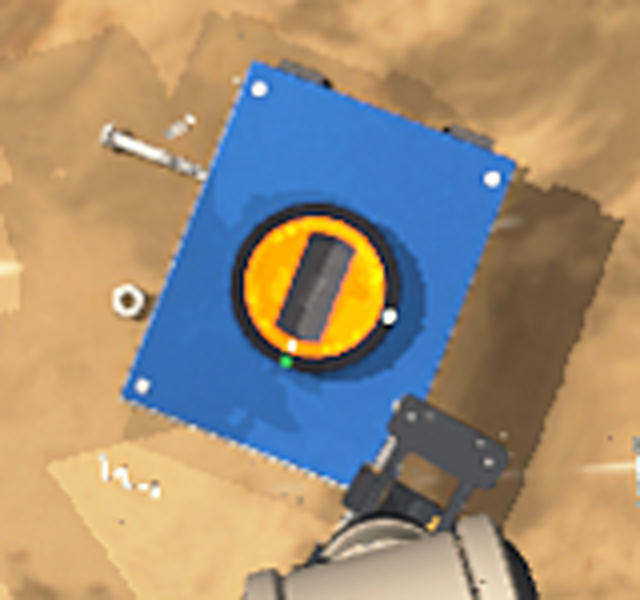

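The pointer at (292,345) lies in line with the green mark at (286,361), and the panel corners match the shut prediction. The nut and bolt have not moved and the arm is clear.

```bash
python3 -c "
from h import *
print(robot.hand_in())"
```

```text
the job is handed in; nothing more can be done
None
```

The panel is shut and its fastener is turned clockwise to the locked stop. I handed the job in at about 10 s of the 48 s allowed.

- **Closing:** I pressed the front strip with the closed fingertips until the panel reached its stop, with the tip at 101 mm and about 28 N.
- **Turning:** I set both fingertips, 24 mm apart, in the slot rather than a single one, and spun the head until it would go no further (the moment rose to 1.6 N m). I then turned back within the slot's play and lifted out.

**Last checks:** In the final top view the pointer is in line with the green mark, to within about 1°. The panel corners are where the shut model puts them, within a pixel or two. The nut and bolt look unmoved. The last view did not cover the other loose things, but the arm passed above them all and met no force on the way. The arm is clear of everything.

**Disagreements:** The wrist and top cameras differed by about 4 mm on the head's position, so I shifted the tool 3.5 mm towards the wrist camera's reading before going in. The networks' reports for the press point and fastener axis in the wrist view nearly coincided, so I did not use them.

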